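Lock the coarse sieve onto the receiving pan

ROBOT

A 6-joint arm with a two-finger parallel gripper is mounted at the origin on a cart in front of the work surface, level with it; the furniture and walls round the work are solid. World frame = base frame: x ahead of the robot, y to its left, z up, the work surface at z = 0. Lengths are in m, angles in rad, forces in N, time in s.
With the tool pointing down it reaches from about 0.375 to 0.975 m from the base axis. Payload 3.8 kg.
Tool frame: the origin (TCP) lies on the centre line of the jaws, within the pads' length; the fingertips stand 8 mm ahead of it and the grasp point (between the pads) lies 11 mm behind it; z points along the fingers, y is the direction in which the jaws open and shut (so a half turn about z gives the same grasp; the last joint's range is limited). The gripper opens to 85 mm and grips with 20 to 120 N. Pads are 22 mm wide; open, the fingers measure 114 mm over their backs; the gripper's body (76 mm by 85 mm) begins 54 mm behind the grasp point. The pads swing forward as they close: fully open they stand 13 mm farther back than shut.
Start: joints at [1.166, 0.264, 1.604, -0, 1.274, -0.037], TCP at [0.243, 0.63, 0.239] pointing down, gripper open.
Joint ranges: [-2.63, 2.63], [-0.94, 2.18], [0.31, 2.57], [-1.31, 4.45], [0, 2.66], [-2.55, 2.55]. Speed limits (rad/s): [2.57, 2.57, 3.14, 3.14, 3.14, 3.14].

INTERFACE

Orientations are given as a rotation vector (axis times angle).
In Python, from workcell import * gives the robot as it stands.
- The arm moves only by the tool play_rows, never from a script. Its arguments are lists of equal length, an entry for each row: "slide": the shift along the tool's x, y, z in cm, a list of three; "delta_rot": the turn, a rotation vector about the tool's x, y, z in rad, a list of three. In form: {"slide": [[x, y, z], ...], "delta_rot": [[wx, wy, wz], ...]}. A call has 1 to 12 rows; each row is the pose to reach, as a shift and turn from the pose measured when the call began, along the tool's axes at that moment; what a row does not reach only later rows make up. A row lasts 1/12 s, in which the tool goes at most 41.7 mm and 7.16 degrees, less where a joint would pass 70% of its speed; a pose out of reach is approached as far as the arm can. A call with a gripper value outside its range is refused whole. "hand" is the opening, from 0 (shut) to 1 (fully open), set as the call begins (left out, the last holds). The fingers move at their own pace and stop on an object; "force" is the grip in N (left out, the last holds). Time passes only in rows, so rows that repeat a pose let the fingers close. It gives the time, the measured TCP pose, the force and the opening at its end, in the units of the state.
- read_state(): the state, without advancing time (a new reading comes with each control period).
- read_camera(name): name is "scene" or "top" or "wrist"; returns a dict with "image" (420x560x3 uint8, red, green, blue), "depth" (420x560 float32, m along the optical axis (not along the pixel's ray), 0 where there is no reading), "fovy" (degrees; the focal length in pixels is half the picture's height over the tangent of half this angle, whatever the lens; pixels are square), "cx", "cy" (the principal point, pixels), "k1" (the pictures are not rectified: a ray, as slopes to the right and down, at radius r is drawn at 1 + k1 r^2 times it, then the intrinsics apply), "world_from_camera" (4x4, takes a point from camera to world coordinates); the wrist camera has in their place "hand_eye" (4x4, takes a point from camera to tool coordinates, whose origin is the TCP and whose axes are the flange's). Camera axes: x right, y up, looking along -z (the intrinsics and any distortion apply to the point x, -y, -z); pixel columns grow to the right and rows downward; lengths in m; the calibration is good to about 2 mm. A picture is of the moment at which its call begins: read the wrist's pose just before it.
- finish_job(): hands the job in, once; it reports no verdict.
Trained networks look in a picture, given as the dict that the camera call returned (one of the last four; its "shot" number tells which), for a name from the list of things; names that differ only in an ending like _2 or _b are one class to them, and where a whole thing is asked for, a point or a joint stands for the part that bears it (a point fixed in the world has none). Each returns a list of dicts, best first, with "conf" (0 to 1); they miss things now and then, are a little off and sometimes report something else, mostly with a low value. They report only what shows in the picture. A call takes as long as a camera call. They do not tell look-alikes from the thing itself.
- spot_in(target, picture): "bbox" ([centre column, centre row, width, height] in pixels, round what is visible of it).
- landmark_of(target, picture): "at" ([column, row] in pixels: a listed point, or the origin of a listed thing).
The state is a dict: "time": time; "q": joint angles; "joint_vel": joint speeds; "joint_torque": joint torques, N m; "tool_pos": TCP position; "tcp_rot": TCP orientation; "wrist_force": force on the tool from outside, world axes, zero at the start; "torque": the same for the moment, N m; "width": opening from 0.0 (shut) to 1.0 (fully open).
Only numpy, scipy, OpenCV 4.12 (cv2) and the standard library are available. Lean on these libraries where they do the work, as an engineer would, in place of code of your own. Each camera call takes 0.05 s, during which the arm holds its last target.

TASK

Take the coarse sieve (the taller one, with the wide mesh) and fit it onto the receiving pan: let it down with its lugs in the pan's two gaps until it sits on the pan's floor, then turn it a quarter turn clockwise as seen from above so that both lugs are locked under the middle of the ears. Let go of it and leave the fine sieve where it stands.

Things in the scene. Friction and masses are not known exactly. Their poses are not given: they have to be found in the camera images.
- coarse_sieve: the loose, taller aluminium sieve, 94 mm across, 60 mm high, wide mesh (14 mm), about 0.25 kg. Origin: centre of the underside, z up. Two lugs stick out at its foot along +x and -x: each 20 mm wide, 8 mm high, reaching 67 mm from the axis. The carrying bar runs along x, right above the lugs. Half a turn about z gives the same shape.
- coarse_bar (a point): centre of the coarse sieve's straight steel carrying bar, on its axis, 90 mm above its underside. The bar is 95 mm long along the sieve's x, 12 mm wide (y), 12 mm high, with 24 mm free between it and the wall's top; grip it from above across its width.
- fine_sieve: the other sieve, to be left alone: same diameter, lugs and bar but only 32 mm high (bar centre 62 mm above its origin), with close mesh (4.5 mm). The two sieves may stand in either place. Origin: centre of the underside.
- pan: the receiving pan: low, round, dark steel, inside diameter 154 mm, rim 29 mm high, on a plywood foot 178 mm across, fixed to the table. Origin: centre of the underside, z up. Its flat floor, where the sieve sits, is 10 mm above the origin. Locked, the sieve's x axis lies along the pan's y axis.
- pan_gap (a point): floor level, in the middle of the gap between the ears on the pan's +x side, 67 mm from its axis; a like gap is on -x. The sieve goes down with one lug in each gap: about 10 mm of room sideways and 30 degrees of yaw either way.
- pan_ear (a point): floor level, under the middle of the aluminium ear on the pan's +y side, 67 mm from its axis; a like ear is on -y. Ears are about 90 degrees long, reach in to 57 mm from the axis; undersides 13 mm above the floor. Stop blocks below them end a clockwise turn about 10 degrees past the quarter turn and stop a counter-clockwise one after about 50 degrees.
Not all that is in view belongs to the job. Leave any orange look-alike of the coarse_sieve alone.

How it is judged:
On the way:
1. the coarse sieve sits on the pan's floor with its lugs in the gaps (z of coarse_sieve in the frame of pan below 0.016 m and horizontal distance between coarse_sieve and pan below 0.015 m and angle between the x axis of coarse_sieve and the x axis of pan, either way round below 0.75 rad), for 0.1 s.
At the end, for the whole second after the job is handed in: The coarse sieve sits upright on the pan's floor (within 5 mm in height, 15 mm sideways), turned so that its lugs lie under the ears (its x axis within 23 degrees of the pan's y axis), at rest; the fine sieve is within 30 mm of where it stood (z of coarse_sieve in the frame of pan below 0.015 m and horizontal distance between coarse_sieve and pan below 0.015 m and angle between the x axis of coarse_sieve and the y axis of pan, either way round below 0.4 rad and angle between coarse_sieve's own z axis and vertical below 0.1 rad and linear speed of coarse_sieve below 0.02 m/s and distance of fine_sieve from where it was at the start of the episode below 0.03 m); the robot touches nothing.
It fails at once if the fine sieve is moved 30 mm or more (distance of fine_sieve from where it was at the start of the episode above 0.03 m).
It also fails if it takes over 38 s, if anything falls off the work surface, if the arm or the gripper's body presses on something with over 40 N, if the wrist force passes 120 N, or if a joint passes its speed limit or range.

## Working session

There is one attempt and no reset: what is moved stays moved. The work goes in short steps, Python scripts to look and compute and a tool call to move; the robot and the scene stay as the last step left them, time stands still between calls to the robot, and variables do not carry over. Pictures are saved under pics/ and viewed, and the job is handed in when it is done.

Besides the shell and the picture viewer there is one more tool, called after "Emit:" as name(argument=value, ...) on one line, values as JSON. play_rows: Moves the arm, as the interface text tells. Its arguments: {"type":"object","properties":{"slide":{"type":"array"},"delta_rot":{"type":"array"},"hand":{"type":"number"},"force":{"type":"number"}},"required":["slide","delta_rot"]}

```bash
mkdir -p pics; cat > h.py <<'E'
from workcell import *
import numpy as np, cv2, pickle
from scipy.spatial.transform import Rotation as R
def K(c):
    h,w=c["depth"].shape; f=h/2/np.tan(np.radians(c["fovy"])/2); return f
def wfc(c,st=None):
    if "world_from_camera" in c: return np.array(c["world_from_camera"])
    T=np.eye(4);T[:3,:3]=R.from_rotvec(st["tcp_rot"]).as_matrix();T[:3,3]=st["tool_pos"]
    return T@np.array(c["hand_eye"])
def rays(c,uv):
    f=K(c);uv=np.atleast_2d(uv).astype(float)
    M=np.array([[f,0,c["cx"]],[0,f,c["cy"]],[0,0,1.]])
    p=cv2.undistortPoints(uv.reshape(-1,1,2),M,np.array([c["k1"],0,0,0.])).reshape(-1,2)
    return np.c_[p[:,0],-p[:,1],-np.ones(len(p))]
def at_z(c,uv,z,st=None):
    T=wfc(c,st);d=rays(c,uv)@T[:3,:3].T;o=T[:3,3]
    return o+d*((z-o[2])/d[:,2])[:,None]
def cloud(c,st=None):
    h,w=c["depth"].shape;u,v=np.meshgrid(np.arange(w),np.arange(h))
    r=rays(c,np.c_[u.ravel(),v.ravel()])*c["depth"].ravel()[:,None]
    T=wfc(c,st);return (r@T[:3,:3].T+T[:3,3]).reshape(h,w,3)
def save(c,n): cv2.imwrite("pics/"+n,c["image"][:,:,::-1])
E
python3 - <<'E'
from h import *
st=read_state();print(st)
for n in ["scene","top"]:
    c=read_camera(n);save(c,n+"0.png");pickle.dump(c,open(n+"0.pkl","wb"))
    print(n,c["fovy"],c["k1"],np.round(wfc(c),3).tolist())
    for t in ["coarse_sieve","fine_sieve","pan"]: print(t,spot_in(t,c))
    for t in ["coarse_sieve","coarse_bar","fine_sieve","pan","pan_gap","pan_ear"]: print(t,landmark_of(t,c))
E
```

```text
{'time': 0.0, 'q': array([ 1.16608745e+00,  2.64775729e-01,  1.60540054e+00,  4.26949949e-05,
        1.27370189e+00, -3.68783379e-02]), 'joint_vel': array([-1.15245698e-03,  9.17611188e-04, -8.37292077e-04,  2.23165025e-03,
        8.63636720e-04,  5.33032585e-05]), 'joint_torque': array([ 2.55017178e-03, -5.15091598e+01, -3.67319691e+01,  4.10257223e-05,
        1.28810757e-02,  3.93764594e-05]), 'tool_pos': array([0.24241325, 0.62918991, 0.23793247]), 'tcp_rot': array([-0.5744553 , -3.08807359,  0.00348827]), 'wrist_force': array([0.5247462 , 0.33760203, 0.16413283]), 'torque': array([ 0.09030561, -0.0083877 , -0.01127923]), 'width': 1.0005806871949128}
scene 42.67641482838906 -0.08108532687638322 [[0.545, 0.539, -0.642, -0.509], [-0.838, 0.336, -0.43, -0.712], [-0.016, 0.772, 0.635, 1.057], [0.0, 0.0, 0.0, 1.0]]
coarse_sieve [{'bbox': [367.2, 264.6, 38.4, 54.5], 'conf': 0.91}, {'bbox': [321.6, 296.6, 45.8, 48.1], 'conf': 0.83}]
fine_sieve [{'bbox': [213.7, 170.6, 30.3, 33.8], 'conf': 0.85}]
pan [{'bbox': [305.5, 203.6, 50.3, 41.1], 'conf': 0.66}]
coarse_sieve [{'at': [373.2, 248.
[... 605 characters left out ...]
7, 51.3], 'conf': 0.72}, {'bbox': [411.7, 226.2, 43.4, 54.3], 'conf': 0.7}, {'bbox': [289.6, 162.7, 68.7, 67.2], 'conf': 0.65}]
fine_sieve [{'bbox': [291.3, 162.9, 69.4, 72.2], 'conf': 0.71}, {'bbox': [154.2, 168.4, 42.5, 52.8], 'conf': 0.62}]
pan [{'bbox': [290.1, 163.0, 72.7, 70.6], 'conf': 0.6}]
coarse_sieve [{'at': [407.4, 226.7], 'conf': 0.8}, {'at': [380.6, 294.0], 'conf': 0.68}]
coarse_bar [{'at': [415.7, 226.6], 'conf': 0.96}, {'at': [392.9, 299.8], 'conf': 0.6}]
fine_sieve [{'at': [157.2, 167.5], 'conf': 0.83}, {'at': [302.2, 137.0], 'conf': 0.23}]
pan [{'at': [287.6, 162.3], 'conf': 0.88}]
pan_gap [{'at': [297.5, 133.8], 'conf': 0.71}]
pan_ear [{'at': [264.6, 150.9], 'conf': 0.64}]
```

View pics/scene0.png

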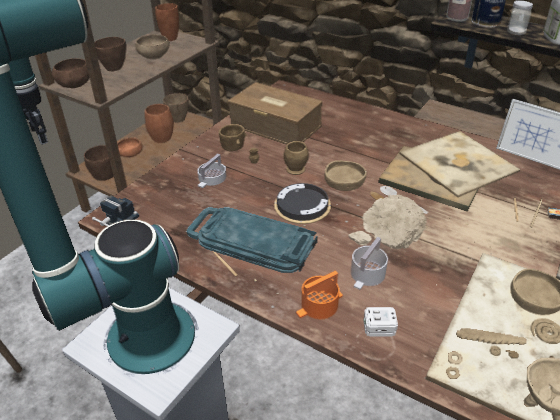

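View pics/top0.png

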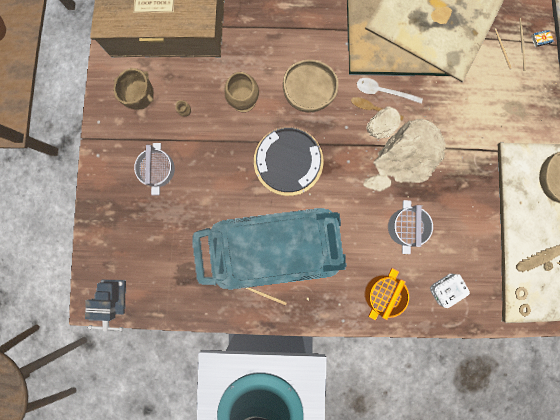

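```bash
python3 - <<'E'
from h import *
c=pickle.load(open("top0.pkl","rb"))
im=c["image"][:,:,::-1]
a=cv2.resize(im[120:210,245:335],(400,400),interpolation=3)
b=cv2.resize(im[190:330,350:450],(400,560),interpolation=3)
o=np.zeros((560,800,3),np.uint8);o[:400,:400]=a;o[:,400:]=b
cv2.imwrite("pics/z0.png",o)
print("coarseA",at_z(c,[407.4,226.7],0),at_z(c,[415.7,226.6],.09),"B",at_z(c,[380.6,294],0),at_z(c,[392.9,299.8],.09))
print("pan",at_z(c,[287.6,162.3],0.0),"gap",at_z(c,[297.5,133.8],.01),"ear",at_z(c,[264.6,150.9],.01),"fine",at_z(c,[157.2,167.5],0))
P=cloud(c)
for n,(u0,u1,v0,v1) in dict(A=(385,440,195,258),B=(360,410,265,325),pan=(245,335,120,210),fine=(130,180,140,200)).items():
    p=P[v0:v1,u0:u1].reshape(-1,3);d=c["depth"][v0:v1,u0:u1].ravel()
    p=p[(d>0)];print(n,"zmax",np.percentile(p[:,2],[1,50,90,99]))
    for zl,zh in [(.015,.03),(.03,.05),(.05,.08),(.08,.12)]:
        q=p[(p[:,2]>zl)&(p[:,2]<zh)]
        if len(q)>5:
            (cx,cy),(w,h),an=cv2.minAreaRect(q[:,:2].astype(np.float32));print(zl,len(q),np.round([cx,cy,w,h,an],3))
E
```

```text
coarseA [[ 0.47931287 -0.35762805  0.        ]] [[ 0.47610504 -0.34779965  0.09      ]] B [[ 0.30922609 -0.29160627  0.        ]] [[ 0.30872826 -0.29703385  0.09      ]]
pan [[ 0.63437318 -0.04969118  0.        ]] gap [[ 0.70663299 -0.07267195  0.01      ]] ear [[0.65988568 0.00927753 0.01      ]] fine [[0.61215608 0.28471141 0.        ]]
A zmax [-0.00397945  0.00107805  0.05941552  0.09741298]
0.015 119 [ 0.479 -0.351  0.089  0.091  6.806]
0.03 200 [ 0.48  -0.351  0.091  0.092 22.268]
0.05 228 [ 0.479 -0.352  0.094  0.093 44.475]
0.08 256 [ 4.7900e-01 -3.5100e-01  1.3000e-02  9.5000e-02  8.9143e+01]
B zmax [-0.0041642   0.00126667  0.06046822  0.09713365]
0.015 121 [ 0.313 -0.296  0.091  0.088 59.01 ]
0.03 177 [ 0.312 -0.296  0.092  0.089 69.988]
0.05 229 [ 0.31  -0.297  0.094  0.09  44.951]
0.08 244 [ 3.110e-01 -2.960e-01  1.100e-02  9.700e-02  6.558e+01]
pan zmax [-0.00379521  0.00269194  0.02805387  0.03181395]
0.015 758 [ 0.609 -0.055  0.216  0.16   9.232]
0.03 363 [ 0.612 -0.053  0.208  0.159  5.068]
fine zmax [-0.00998277  0.00157906  0.03292967  0.06999563]
0.015 165 [0.608 0.285 0.091 0.092 5.293]
0.03 125 [ 0.609  0.288  0.093  0.093 29.533]
0.05 253 [0.608 0.285 0.096 0.014 1.303]
```

View pics/z0.png

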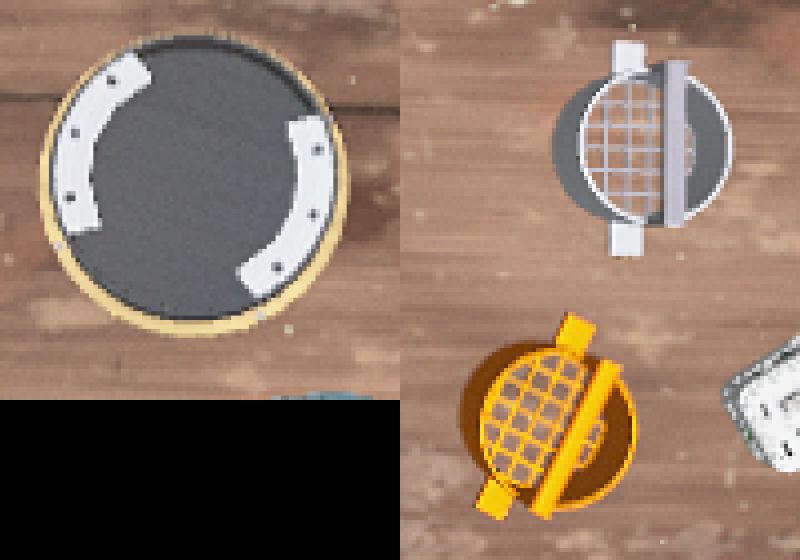

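```bash
python3 - <<'E'
from h import *
c=pickle.load(open("top0.pkl","rb"));P=cloud(c)
im=c["image"].astype(int)
v0,v1,u0,u1=120,210,245,335
p=P[v0:v1,u0:u1].reshape(-1,3);col=im[v0:v1,u0:u1].reshape(-1,3)
r=np.hypot(p[:,0]-.634,p[:,1]+.05)
m=(r<.11)
for k in range(0,110,8):
    s=(r*1000>=k)&(r*1000<k+8);print(k,np.round(np.percentile(p[s,2],[10,50,90]),3),col[s].mean(0).round())
# bright ears
b=m&(col.min(1)>170)
q=p[b];print(b.sum(),q[:,2].mean())
e=at_z(c,np.c_[[x.ravel() for x in np.meshgrid(np.arange(u0,u1),np.arange(v0,v1))]].T,.028)[b][:,:2]
A=np.c_[2*e,np.ones(len(e))];
x=np.linalg.lstsq(A,(e**2).sum(1),rcond=None)[0];print("centre ears",x[:2],np.sqrt(x[2]+x[0]**2+x[1]**2))
th=np.degrees(np.arctan2(e[:,1]-x[1],e[:,0]-x[0]))
print(np.histogram(th,bins=np.arange(-180,181,10)))
print("doubleangle",0.5*np.degrees(np.angle(np.exp(2j*np.radians(th)).mean())))
# fine bar/coarse bar
for n,(a0,a1,b0,b1,zl,zh) in dict(A=(385,440,195,258,.08,.12),fine=(130,180,140,200,.05,.08)).items():
    g=P[b0:b1,a0:a1].reshape(-1,3);g=g[(g[:,2]>zl)&(g[:,2]<zh)];mu=g.mean(0);w,V=np.linalg.eigh(np.cov((g-mu)[:,:2].T));print(n,mu,np.degrees(np.arctan2(V[1,1],V[0,1])))
# obstacles height map
for nm,(a0,a1,b0,b1) in dict(tray=(190,350,205,290),stone=(360,450,100,190),box=(90,225,0,60)).items():
    print(nm,np.percentile(P[b0:b1,a0:a1,2],[50,99]))
E
```

```text
0 [0.009 0.011 0.012] [101. 102. 106.]
8 [0.008 0.01  0.012] [101. 102. 106.]
16 [0.008 0.01  0.013] [101. 102. 106.]
24 [0.008 0.01  0.012] [101. 102. 106.]
32 [0.008 0.01  0.012] [101. 102. 106.]
40 [0.008 0.01  0.013] [100. 101. 105.]
48 [0.008 0.011 0.013] [101. 102. 106.]
56 [0.009 0.012 0.031] [153. 154. 158.]
64 [0.009 0.027 0.031] [167. 168. 171.]
72 [0.008 0.027 0.031] [150. 147. 144.]
80 [0.    0.006 0.029] [189. 169. 132.]
88 [-0.002  0.     0.004] [157. 125. 104.]
96 [-0.002  0.     0.002] [150. 117.  99.]
104 [-0.002  0.     0.002] [150. 118. 100.]
699 0.02889228271419231
centre ears [ 0.63593468 -0.05031362] 0.06861747714001848
(array([ 0,  0, 15, 39, 38, 36, 38, 36, 36, 41, 36, 37,  2,  0,  0,  0,  0,
        0,  0,  0, 17, 39, 36, 39, 37, 35, 37, 36, 36, 32,  1,  0,  0,  0,
        0,  0]), array([-180, -170, -160, -150, -140, -130, -120, -110, -100,  -90,  -80,
        -70,  -60,  -50,  -40,  -30,  -20,  -10,    0,   10,   20,   30,
         40,   50,   60,   70,   80,   90,  100,  110,  120,  130,  140,
        150,  160,  170,  180]))
doubleangle 72.34821311378107
A [ 0.47856969 -0.35030273  0.09492673] 179.89878909786762
fine [0.60656471 0.28414935 0.06681307] -178.20054613131714
tray [0.04022721 0.0466354 ]
stone [0.02110429 0.11857089]
box [0.11269933 0.11784912]
```

```bash
cat >> h.py <<'E'
def plan(*wps):
    """wps: (x,y,z,yaw_of_tool_y deg), tool down"""
    st=read_state();p=st["tool_pos"];M=R.from_rotvec(st["tcp_rot"])
    th=np.degrees(np.arctan2(*M.as_matrix()[[1,0],1]))
    print("t",round(st["time"],2),"p",p.round(4),"yaw",th.round(2),"tilt",M.as_matrix()[:,2].round(4),"F",st["wrist_force"].round(1),"w",round(st["width"],3),"q",np.round(st["q"],2))
    for x,y,z,a in wps:
        ar=np.radians(a);yy=np.array([np.cos(ar),np.sin(ar),0]);zz=np.array([0,0,-1.]);xx=np.cross(yy,zz)
        T=R.from_matrix(np.c_[xx,yy,zz])
        print("slide",(M.inv().apply(np.array([x,y,z])-p)*100).round(2).tolist(),"rot",(M.inv()*T).as_rotvec().round(4).tolist())
E
python3 -c "
from h import *
plan((.6,.25,.238,80))"
```

```text
t 1.0 p [0.2427 0.6299 0.2393] yaw 68.92 tilt [-0.  0. -1.] F [-1.3 -0.1 -0.9] w 1.002 q [ 1.17  0.26  1.6   0.    1.27 -0.04]
slide [-47.0, -22.6, 0.13] rot [0.0, -0.0, -0.1933]
```

Emit:
play_rows(slide=[[-47, -22.6, 0], [-47, -22.6, 0], [-47, -22.6, 0], [-47, -22.6, 0], [-47, -22.6, 0], [-47, -22.6, 0], [-47, -22.6, 0], [-47, -22.6, 0], [-47, -22.6, 0], [-47, -22.6, 0], [-47, -22.6, 0], [-47, -22.6, 0]], delta_rot=[[0, 0, -0.19], [0, 0, -0.19], [0, 0, -0.19], [0, 0, -0.19], [0, 0, -0.19], [0, 0, -0.19], [0, 0, -0.19], [0, 0, -0.19], [0, 0, -0.19], [0, 0, -0.19], [0, 0, -0.19], [0, 0, -0.19]])

```text
time: 2.0
tool_pos: [0.5865, 0.2639, 0.2396]
tcp_rot: [0.279, 3.129, 0.001]
wrist_force: [0.8, 0.7, -0.1]
width: 1.001
```

```bash
python3 -c "
from h import *
plan((.58,-.2,.238,90))"
```

```text
t 2.0 p [0.5865 0.2639 0.2396] yaw 79.81 tilt [ 5.e-04  3.e-04 -1.e+00] F [ 0.8  0.7 -0.1] w 1.001 q [ 0.38  0.2   1.68  0.    1.26 -1.01]
slide [-7.57, -45.77, 0.15] rot [0.0003, 0.0005, -0.1779]
```

Emit:
play_rows(slide=[[-7.6, -45.8, 0], [-7.6, -45.8, 0], [-7.6, -45.8, 0], [-7.6, -45.8, 0], [-7.6, -45.8, 0], [-7.6, -45.8, 0], [-7.6, -45.8, 0], [-7.6, -45.8, 0], [-7.6, -45.8, 0], [-7.6, -45.8, 0], [-7.6, -45.8, 0], [-7.6, -45.8, 0]], delta_rot=[[0, 0, -0.178], [0, 0, -0.178], [0, 0, -0.178], [0, 0, -0.178], [0, 0, -0.178], [0, 0, -0.178], [0, 0, -0.178], [0, 0, -0.178], [0, 0, -0.178], [0, 0, -0.178], [0, 0, -0.178], [0, 0, -0.178]])

```text
time: 3.0
tool_pos: [0.5797, -0.2065, 0.2397]
tcp_rot: [0.007, 3.141, -0.005]
wrist_force: [1.7, 1.0, -0.2]
width: 1.001
```

```bash
python3 -c "
from h import *
plan((.479,-.3505,.2,90))"
```

```text
t 3.0 p [ 0.5797 -0.2065  0.2397] yaw 89.76 tilt [ 0.001  -0.0031 -1.    ] F [ 1.7  1.  -0.2] w 1.001 q [-0.38  0.15  1.74 -0.    1.25 -1.95]
slide [10.01, -14.43, 4.0] rot [-0.0031, 0.001, -0.0042]
```

Emit:
play_rows(slide=[[10, -14.4, 4], [10, -14.4, 4], [10, -14.4, 4], [10, -14.4, 4], [10, -14.4, 4], [10, -14.4, 4], [10, -14.4, 4]], delta_rot=[[0, 0, 0], [0, 0, 0], [0, 0, 0], [0, 0, 0], [0, 0, 0], [0, 0, 0], [0, 0, 0]])

```text
time: 3.58
tool_pos: [0.4785, -0.3506, 0.1997]
tcp_rot: [0.011, 3.141, -0.003]
wrist_force: [0.1, 0.7, 0.0]
width: 1.003
```

```bash
python3 - <<'E'
from h import *
st=read_state();c=read_camera("wrist");save(c,"w1.png")
l=landmark_of("coarse_bar",c);print(l)
for x in l: print(at_z(c,x["at"],.09,st))
P=cloud(c,st)
p=P.reshape(-1,3);d=c["depth"].ravel()
m=(d>0)&(p[:,2]>.085)&(p[:,2]<.105)&(np.hypot(p[:,0]-.479,p[:,1]+.35)<.065)
g=p[m];print(len(g));
if len(g)>10:
    r=cv2.minAreaRect(g[:,:2].astype(np.float32));print(r,g.mean(0))
plan((.479,-.3505,.08,90))
E
```

```text
[]
1443
((0.47746896743774414, -0.3531467616558075), (0.011436824686825275, 0.09462422132492065), 89.76587677001953) [ 0.4740088  -0.35286718  0.0962424 ]
t 3.68 p [ 0.4799 -0.3495  0.2005] yaw 89.78 tilt [ 0.002  -0.0029 -1.    ] F [ 0.3 -0.7 -0.2] w 1.002 q [-0.67  0.14  1.83 -0.    1.17 -2.24]
slide [0.11, -0.07, 12.05] rot [-0.0029, 0.002, -0.0039]
```

View pics/w1.png

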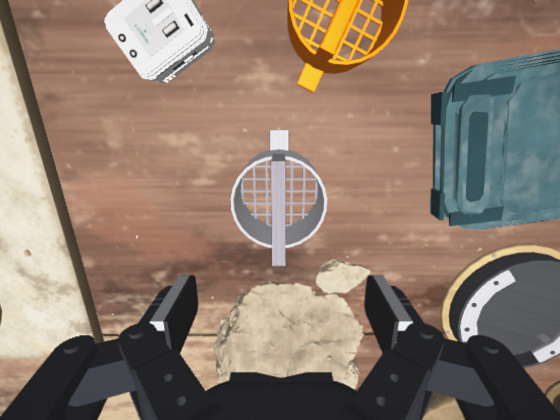

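Emit:
play_rows(slide=[[0.1, -0.2, 3], [0.1, -0.2, 6], [0.1, -0.2, 9], [0.1, -0.2, 11], [0.1, -0.2, 12], [0.1, -0.2, 12], [0.1, -0.2, 12]], delta_rot=[[0, 0, 0], [0, 0, 0], [0, 0, 0], [0, 0, 0], [0, 0, 0], [0, 0, 0], [0, 0, 0]])

```text
time: 4.27
tool_pos: [0.4801, -0.3512, 0.0809]
tcp_rot: [0.004, 3.139, -0.005]
wrist_force: [0.8, -0.1, -0.4]
width: 0.999
```

Emit:
play_rows(slide=[[0, 0, 0], [0, 0, 0], [0, 0, 0], [0, 0, 0], [0, 0, 0], [0, 0, 0], [0, 0, 0], [0, 0, 0], [0, 0, 0], [0, 0, 0]], delta_rot=[[0, 0, 0], [0, 0, 0], [0, 0, 0], [0, 0, 0], [0, 0, 0], [0, 0, 0], [0, 0, 0], [0, 0, 0], [0, 0, 0], [0, 0, 0]], hand=0, force=70)

```text
time: 5.1
tool_pos: [0.4804, -0.3516, 0.0813]
tcp_rot: [0.004, 3.139, -0.006]
wrist_force: [-0.5, -0.6, 2.4]
width: 0.123
```

```bash
python3 - <<'E'
from h import *
plan((.478,-.35,.22,90),(.6355,-.0505,.22,72.3))
E
```

```text
t 5.1 p [ 0.4804 -0.3516  0.0813] yaw 89.86 tilt [ 0.0028 -0.0036 -1.    ] F [-0.5 -0.6  2.4] w 0.123 q [-0.67  0.26  1.92 -0.    0.96 -2.24]
slide [0.2, 0.11, -13.87] rot [-0.0036, 0.0028, -0.0025]
slide [-15.48, 30.1, -13.93] rot [-0.0031, 0.0034, 0.3064]
```

Emit:
play_rows(slide=[[0, 0, -1], [0, 0, -3], [0, 0, -6], [0, 0, -9], [0, 0, -12], [0, 0, -14], [0, 0, -14]], delta_rot=[[0, 0, 0], [0, 0, 0], [0, 0, 0], [0, 0, 0], [0, 0, 0], [0, 0, 0], [0, 0, 0]])

```text
time: 5.68
tool_pos: [0.4823, -0.3528, 0.2274]
tcp_rot: [0.004, 3.131, -0.014]
wrist_force: [1.3, -1.5, -0.7]
width: 0.124
```

```bash
python3 - <<'E'
from h import *
plan((.6355,-.0505,.22,72.3))
E
```

```text
t 5.68 p [ 0.4823 -0.3528  0.2274] yaw 89.86 tilt [ 0.0102 -0.0092 -0.9999] F [ 1.3 -1.5 -0.7] w 0.124 q [-0.67  0.12  1.8  -0.    1.21 -2.24]
slide [-15.24, 30.27, 0.62] rot [-0.0076, 0.0115, 0.3065]
```

Emit:
play_rows(slide=[[-1.5, 3, 0], [-3, 6, 0], [-4.5, 9, 0], [-6, 12, 0], [-7.5, 15, 0], [-9, 18, 0], [-10.5, 21, 0], [-12, 24, 0.2], [-13.5, 27, 0.4], [-14.5, 29, 0.6], [-15.2, 30.3, 0.6], [-15.2, 30.3, 0.6]], delta_rot=[[0, 0, 0.03], [0, 0, 0.06], [0, 0, 0.09], [0, 0, 0.12], [0, 0, 0.15], [0, 0, 0.18], [0, 0, 0.21], [0, 0, 0.24], [0, 0, 0.27], [-0.005, 0.01, 0.3], [-0.008, 0.0115, 0.3065], [-0.008, 0.0115, 0.3065]])

```text
time: 6.68
tool_pos: [0.6349, -0.0468, 0.2173]
tcp_rot: [-0.478, -3.101, -0.003]
wrist_force: [-0.5, 0.9, -2.8]
width: 0.123
```

```bash
python3 - <<'E'
from h import *
plan((.6355,-.0505,.22,72.3))
st=read_state()
w=read_camera("wrist");save(w,"w2.png");c=read_camera("top");save(c,"t2.png")
for cam,s in ((w,st),(c,None)):
    P=cloud(cam,s).reshape(-1,3);d=cam["depth"].ravel()
    m=(d>0)&(np.hypot(P[:,0]-.635,P[:,1]+.05)<.1)&(P[:,2]>.13)&(P[:,2]<.208)
    g=P[m]
    print(len(g))
    for a,b in((.13,.17),(.17,.205),(.19,.208)):
        q=g[(g[:,2]>a)&(g[:,2]<b)]
        if len(q)>10: print(a,len(q),cv2.minAreaRect(q[:,:2].astype(np.float32)))
e=None
# pan ears in wrist
im=w["image"].astype(int);P=cloud(w,st)
m=(np.hypot(P[...,0]-.635,P[...,1]+.05)<.09)&(P[...,2]<.04)&(im.min(2)>170)
e=P[m][:,:2];print("ears",m.sum(),P[m][:,2].mean())
if len(e)>50:
    A=np.c_[2*e,np.ones(len(e))];x=np.linalg.lstsq(A,(e**2).sum(1),rcond=None)[0];print(x[:2],np.sqrt(x[2]+x[0]**2+x[1]**2))
E
```

```text
t 6.68 p [ 0.6349 -0.0468  0.2173] yaw 72.47 tilt [-0.0036  0.0025 -1.    ] F [-0.5  0.9 -2.8] w 0.123 q [-0.11  0.21  1.71  0.    1.22 -1.38]
slide [-0.17, -0.33, -0.28] rot [0.0013, -0.0042, 0.0029]
10786
0.13 5790 ((0.618920087814331, -0.04160061851143837), (0.08805685490369797, 0.10647719353437424), 72.94386291503906)
0.17 4963 ((0.62669438123703, -0.04371232911944389), (0.09315097332000732, 0.08305386453866959), 72.64282989501953)
0.19 2663 ((0.62669438123703, -0.04371232911944389), (0.09315097332000732, 0.08305386453866959), 72.64282989501953)
600
0.13 375 ((0.6200119853019714, -0.04565975442528725), (0.0908300131559372, 0.07038325071334839), 76.34394073486328)
0.17 225 ((0.615480363368988, -0.04161849617958069), (0.09395326673984528, 0.058062538504600525), 71.83203887939453)
0.19 141 ((0.6139371991157532, -0.042130786925554276), (0.09400530904531479, 0.05564470216631889), 75.03179931640625)
ears 3697 0.02264212737067581
[ 0.62599974 -0.04671915] 0.0695336225739212
```

View pics/w2.png

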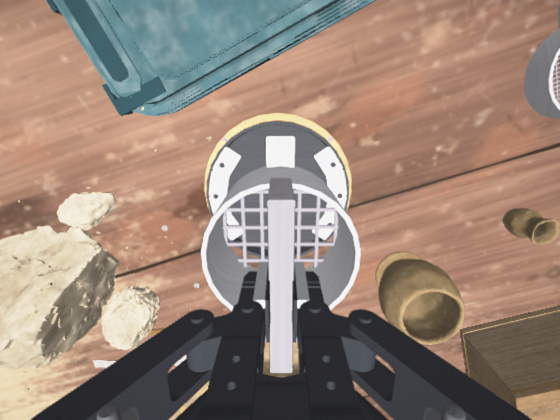

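View pics/t2.png

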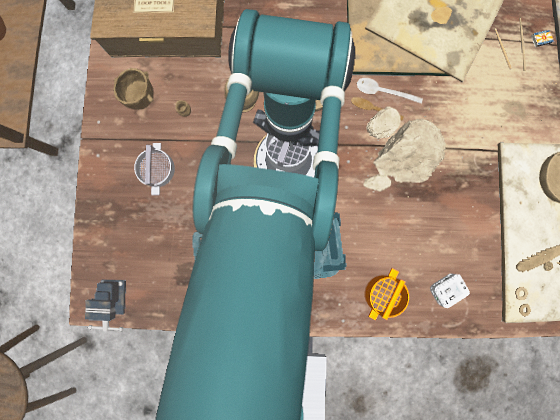

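```bash
python3 - <<'E'
from h import *
plan((.637,-.051,.13,72.3),(.637,-.051,.095,72.3))
E
```

```text
t 6.78 p [ 0.634  -0.0496  0.2179] yaw 72.4 tilt [-3.8e-03  4.0e-04 -1.0e+00] F [ 0.1  0.3 -1.5] w 0.124 q [-0.12  0.21  1.71 -0.    1.22 -1.38]
slide [-0.36, -0.03, 8.79] rot [-0.0008, -0.0037, 0.0017]
slide [-0.37, -0.03, 12.29] rot [-0.0008, -0.0037, 0.0017]
```

Emit:
play_rows(slide=[[-0.3, 0, 2.5], [-0.3, 0, 5], [-0.3, 0, 7], [-0.3, 0, 8.5], [-0.3, 0, 9.5], [-0.3, 0, 10.5], [-0.3, 0, 11.3], [-0.3, 0, 12], [-0.3, 0, 12.3], [-0.3, 0, 12.3]], delta_rot=[[0, -0.003, 0], [0, -0.003, 0], [0, -0.003, 0], [0, -0.003, 0], [0, -0.003, 0], [0, -0.003, 0], [0, -0.003, 0], [0, -0.003, 0], [0, -0.003, 0], [0, -0.003, 0]])

```text
time: 7.62
tool_pos: [0.6361, -0.0505, 0.0944]
tcp_rot: [-0.481, -3.103, 0.001]
wrist_force: [1.0, 0.0, -2.1]
width: 0.123
```

```bash
python3 - <<'E'
from h import *
plan((.637,-.051,.0915,72.3))
st=read_state();w=read_camera("wrist");save(w,"w3.png");print(read_state()["wrist_force"])
E
```

```text
t 7.62 p [ 0.6361 -0.0505  0.0944] yaw 72.39 tilt [-1.7e-03 -5.0e-04 -1.0e+00] F [ 1.   0.  -2.1] w 0.123 q [-0.12  0.32  1.82 -0.    1.01 -1.38]
slide [-0.1, -0.02, 0.29] rot [-0.0009, -0.0015, 0.0016]
[ 0.57902357 -0.8780415  -1.74904699]
```

View pics/w3.png

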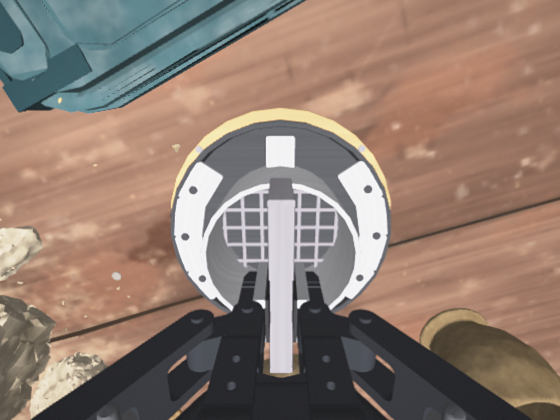

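Emit:
play_rows(slide=[[0, 0, 0.15], [0, 0, 0.3], [0, 0, 0.4], [0, 0, 0.4]], delta_rot=[[0, 0, 0], [0, 0, 0], [0, 0, 0], [0, 0, 0]])

```text
time: 8.0
tool_pos: [0.6368, -0.0506, 0.0913]
tcp_rot: [0.481, 3.105, -0.001]
wrist_force: [-0.2, 0.1, -2.3]
width: 0.128
```

Emit:
play_rows(slide=[[0, 0, 0.1], [0, 0, 0.2], [0, 0, 0.2], [0, 0, 0.2]], delta_rot=[[0, 0, 0], [0, 0, 0], [0, 0, 0], [0, 0, 0]])

```text
time: 8.33
tool_pos: [0.6369, -0.0508, 0.0912]
tcp_rot: [0.48, 3.104, -0.002]
wrist_force: [-4.5, -0.4, 7.1]
width: 0.125
```

Emit:
play_rows(slide=[[0, 0, 0], [0, 0, 0], [0, 0, 0], [0, 0, 0], [0, 0, 0], [0, 0, 0], [0, 0, 0], [0, 0, 0], [0, 0, 0], [0, 0, 0]], delta_rot=[[0, 0, 0.04], [0, 0, 0.12], [0, 0, 0.2], [0, 0, 0.28], [0, 0, 0.36], [0, 0, 0.44], [0, 0, 0.52], [0, 0, 0.6], [0, 0, 0.68], [0, 0, 0.7]])

```text
time: 9.17
tool_pos: [0.6371, -0.0506, 0.0913]
tcp_rot: [1.519, 2.749, -0.001]
wrist_force: [-0.0, 0.6, -1.8]
width: 0.121
```

```bash
python3 - <<'E'
from h import *
plan((.6365,-.0505,.0912,-17.7))
st=read_state();print(st["torque"]);w=read_camera("wrist");save(w,"w4.png")
E
```

```text
t 9.17 p [ 0.6371 -0.0506  0.0913] yaw 32.16 tilt [ 6.e-04 -9.e-04 -1.e+00] F [-0.   0.6 -1.8] w 0.121 q [-0.12  0.32  1.82 -0.    1.   -0.68]
slide [0.04, -0.04, 0.01] rot [0.0005, 0.001, 0.8701]
[ 8.66776971e-02 -2.25742946e-02  6.91656263e-05]
```

View pics/w4.png

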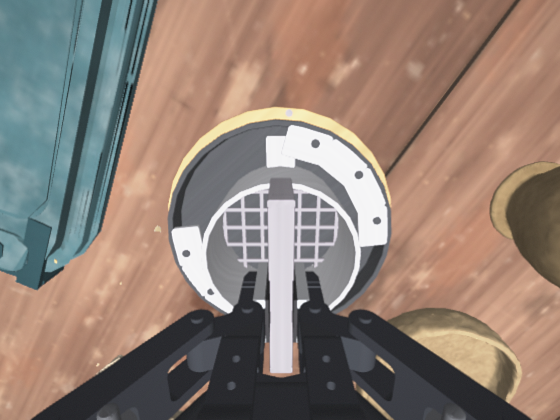

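The lug (about 280,150) is now sliding under the ear (from 290,145 rightwards), with no force building up. I continue the turn.

Emit:
play_rows(slide=[[0, 0, 0], [0, 0, 0], [0, 0, 0], [0, 0, 0], [0, 0, 0], [0, 0, 0], [0, 0, 0], [0, 0, 0], [0, 0, 0], [0, 0, 0], [0, 0, 0], [0, 0, 0]], delta_rot=[[0, 0, 0.04], [0, 0, 0.12], [0, 0, 0.2], [0, 0, 0.28], [0, 0, 0.36], [0, 0, 0.44], [0, 0, 0.52], [0, 0, 0.6], [0, 0, 0.68], [0, 0, 0.76], [0, 0, 0.84], [0, 0, 0.87]])

```text
time: 10.22
tool_pos: [0.6371, -0.0506, 0.0913]
tcp_rot: [2.535, 1.853, 0.0]
wrist_force: [0.2, -0.7, -1.6]
width: 0.124
```

```bash
python3 - <<'E'
from h import *
plan((.6365,-.0505,.0912,-17.7))
st=read_state();print(st["torque"]);w=read_camera("wrist");save(w,"w5.png")
E
```

```text
t 10.22 p [ 0.6371 -0.0506  0.0913] yaw -17.68 tilt [ 8.e-04 -1.e-03 -1.e+00] F [ 0.2 -0.7 -1.6] w 0.124 q [-0.12  0.32  1.82 -0.    1.    0.19]
slide [-0.01, -0.06, 0.01] rot [0.0011, 0.0007, 0.0004]
[ 0.03013577 -0.01901107 -0.03929004]
```

View pics/w5.png

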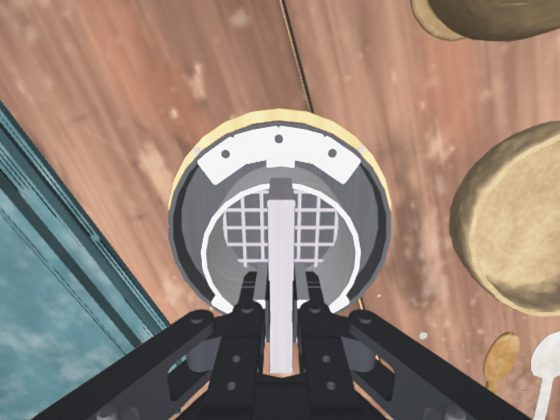

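Emit:
play_rows(slide=[[0, 0, 0], [0, 0, 0], [0, 0, 0], [0, 0, 0], [0, 0, 0], [0, 0, 0], [0, 0, 0]], delta_rot=[[0, 0, 0], [0, 0, 0], [0, 0, 0], [0, 0, 0], [0, 0, 0], [0, 0, 0], [0, 0, 0]], hand=0.6)

```text
time: 10.85
tool_pos: [0.6372, -0.0506, 0.0913]
tcp_rot: [2.535, 1.854, 0.0]
wrist_force: [-0.4, -0.5, 0.5]
width: 0.598
```

Emit:
play_rows(slide=[[0, 0, -1], [0, 0, -3], [0, 0, -6], [0, 0, -9], [0, 0, -12], [0, 0, -15], [0, 0, -18], [0, 0, -18], [0, 0, -18]], delta_rot=[[0, 0, 0], [0, 0, 0], [0, 0, 0], [0, 0, 0], [0, 0, 0], [0, 0, 0], [0, 0, 0], [0, 0, 0], [0, 0, 0]])

```text
time: 11.6
tool_pos: [0.6388, -0.0507, 0.2757]
tcp_rot: [2.531, 1.851, 0.008]
wrist_force: [0.2, 1.4, -0.2]
width: 0.602
```

```bash
python3 - <<'E'
from h import *
plan((.6365,-.0505,.0912,-17.7))
st=read_state();w=read_camera("wrist");save(w,"w6.png")
s=read_camera("scene");save(s,"s6.png")
P=cloud(w,st).reshape(-1,3);d=w["depth"].ravel();rr=np.hypot(P[:,0]-.635,P[:,1]+.05)
g=P[(d>0)&(rr<.07)&(P[:,2]>.09)&(P[:,2]<.12)];print(len(g),g.mean(0),cv2.minAreaRect(g[:,:2].astype(np.float32)))
print("bar tilt z fit",np.linalg.lstsq(np.c_[g[:,:2]-g[:,:2].mean(0),np.ones(len(g))],g[:,2],rcond=None)[0])
g=P[(d>0)&(rr<.06)&(P[:,2]>.06)&(P[:,2]<.085)];print("rim",len(g),np.percentile(g[:,2],[50,99]),cv2.minEnclosingCircle(g[:,:2].astype(np.float32)))
print("fine",[at_z(s,x["at"],0) for x in landmark_of("fine_sieve",s)])
c=pickle.load(open("scene0.pkl","rb"));print(at_z(c,[214.3,175.7],0))
E
```

```text
t 11.6 p [ 0.6388 -0.0507  0.2757] yaw -17.64 tilt [ 0.0079 -0.0018 -1.    ] F [ 0.2  1.4 -0.2] w 0.602 q [-0.12  0.17  1.64 -0.    1.31  0.19]
slide [-0.06, -0.37, 18.45] rot [0.0081, -0.0007, 0.001]
963 [ 0.6388275  -0.04383262  0.10635592] ((0.6378857493400574, -0.045999087393283844), (0.09464254230260849, 0.01121413055807352), 72.34534454345703)
bar tilt z fit [ 0.02745511 -0.01759423  0.10635592]
rim 818 [0.07003221 0.07601708] ((0.6377063989639282, -0.04575520381331444), 0.04748774319887161)
fine [array([[0.59807755, 0.27651166, 0.        ]])]
[[0.61721377 0.28293283 0.        ]]
```

View pics/w6.png

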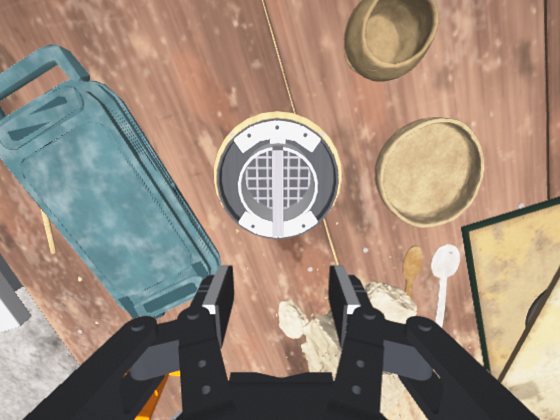

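View pics/s6.png

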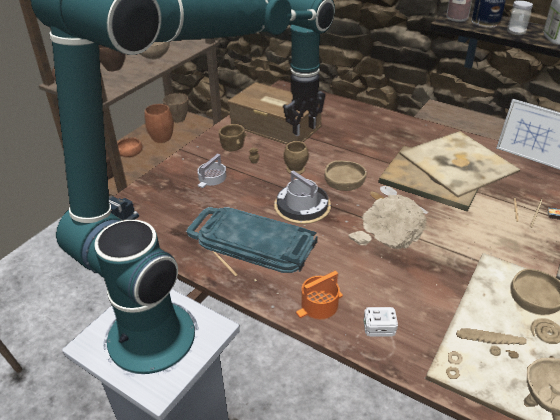

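```bash
python3 -c "
from h import *
print(finish_job())"
```

```text
the job is handed in; nothing more can be done
None
```

I picked up the coarse sieve by its bar and let it down with its lugs in the pan's two gaps. A 7 N contact force showed it had reached the floor. I then turned it 90° clockwise, let go and moved the gripper up clear. The job was handed in at about 12 s of the 38 s allowed, and it reported no verdict.

**Coarse sieve:** The last wrist picture shows both lugs under the ears.
- **Angle:** the bar lies at 72.3°, the same as the pan's measured y axis.
- **Height:** the bar's top is at 106 mm and the rim at 70 mm, as they should be with the sieve on the pan's floor.
- **Centring:** the wrist camera put the sieve's centre about 5 mm from the pan centre I had measured with the top camera. That is inside the 15 mm limit.
- **Tilt:** a plane fit to the bar gave a slope of about 0.03 rad, against the limit of 0.1 rad.

**Fine sieve:** I did not touch it, and it looks unmoved in the scene picture. However, the network's point for it shifted about 20 mm between the first and last scene pictures. I took that as detection noise and did not check it further.

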